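# Make up the rod pairs in the two-lane measuring fixture

### The arm

A 6-joint arm with a two-finger parallel gripper is mounted at the origin on the work surface. World frame = base frame: x ahead of the robot, y to its left, z up, the work surface at z = 0. Lengths are in mm, angles in rad, forces in N, time in s.
With the tool pointing down it reaches from about 350 to 775 mm from the base axis. Payload 7.3 kg.
Tool frame: the origin (TCP) lies at the very end of the fingers, on their centre line; the grasp point (between the pads) lies 19 mm behind it; z points along the fingers, y is the line along which they close (so a half turn about z gives the same grasp; the last joint's range is limited). The gripper opens to 92 mm and grips with 3 to 60 N. Pads are 19 mm wide; open, the fingers measure 130 mm over their backs; the gripper's body (75 mm by 190 mm) begins 47 mm behind the grasp point.
Start: joints at [1.106, 0.342, 1.524, -0, 1.275, -0.146], TCP at [164.535, 498.571, 226.741] pointing down, gripper open.
Joint ranges: [-2.53, 2.53], [-0.77, 2.02], [0.04, 2.7], [-1, 4.14], [0.28, 2.66], [-3.11, 3.11]. Speed limits (rad/s): [2.57, 2.57, 3.14, 3.14, 3.14, 3.14].

### API

Orientations are given as [roll, pitch, yaw] about the fixed x, y, z axes, in that order (R = Rz(yaw) Ry(pitch) Rx(roll)).
In Python, from plant import * gives the robot as it stands.
- The arm moves only by the tool arm_command, never from a script. Its arguments are lists of equal length, an entry for each row: "gripper": the finger opening in mm, from 0 to 91.8; "dp": the shift along the tool's x, y, z in units of 25 mm (1.0 is 25 mm), a list of three; "twist": the turn about the tool's z in units of 5 degrees (1.0 is 5 degrees). A call has exactly 5 rows; each row shifts and turns the commanded pose from where the row before left it, along the tool's axes as they then stand; what a row does not reach is not made up. A row lasts 1/8 s, in which the tool goes at most 62.5 mm and 10.7 degrees, less where a joint would pass 70% of its speed; a pose out of reach is approached as far as the arm can. A call is refused whole if a number of a shift passes 1 or a number of a turn 1, either way. A call with a gripper value outside its range is refused whole. The fingers move at their own pace and stop on an object; the grip force is fixed at half the most. Time passes only in rows, so rows that do not move let the fingers close, or fill a call up. It gives the time, the measured TCP pose, the force, the opening and the grip force at its end, in the units of the state.
- get_obs(): the state, without advancing time (a new reading comes with each control period).
- capture(name): name is "scene" or "top" or "wrist"; returns the picture (420x560x3 uint8, red, green, blue); there is no depth.
- get_calibration(name): a dict with "mtx" (3x3 intrinsics, pixels), "position" and "attitude" of the camera in the world; the wrist camera has in their place "mount" (4x4, takes a point from camera to tool coordinates, whose origin is the TCP and whose axes are the flange's). Camera axes: x right, y down, z forward; pixel columns grow to the right and rows downward; lengths in mm; the calibration is good to about 2 mm. The wrist camera is an equidistant fisheye: a pixel r from the principal point sees the ray r / f radians off the axis. A picture is of the moment at which its call begins: read the wrist's pose just before it. get_calibration takes no time and is no camera call.
- close_job(): hands the job in; it is judged then, once.
The state is a dict: "time": time; "joint_positions": joint angles; "dq": joint speeds; "tau": joint torques, N m; "tool_pos": TCP position; "tcp_rot": TCP orientation; "contact_force": force on the tool from outside, world axes, zero at the start; "moment": the same for the moment, N m; "grip_width": finger opening in mm; "finger_force": force on a finger pad.
Only numpy, scipy, OpenCV 4.12 (cv2) and the standard library are available. Lean on these libraries where they do the work, as an engineer would, in place of code of your own. Each camera call takes 0.05 s, during which the arm holds its last target. There are 200 camera calls.

### The job

Each lane of the loading fixture must end up holding one short and one long steel rod. See which rod is already lying in each lane, lay the missing length from the cradle into the open trough behind it, and push it forward so that it drives the first rod down the tunnel until the hidden seat pin at the far end of that lane is pressed fully home; push firmly but do not ram, and leave the other things on the bench alone.

Things in the scene. Friction and masses are not known exactly. Their poses are not given: they have to be found in the camera images.
- fixture: Fixed loading fixture: aluminium base 355 x 170 x 8 mm with two parallel black lanes along its x axis at y = +50 and -50 mm. Origin on the bench midway between the tunnel mouths; x = feeding direction (away from the robot), y left, z up. Each lane is an open trough from x = -160 to 0 mm, then a tunnel to x = 187 mm. A rod in a lane has its axis 30 mm above the bench.
- trough_left (a point): Middle of the left (+y) lane's open trough, 80 mm before the mouth, on the rod axis 30 mm above the bench. The trough is a shallow V-groove 20 mm wide; its edges and shoulders (36 mm wide in all) are 21 mm above the bench, so the rod stands out above them. Its near end is open. A rod laid within about 5 mm sideways centres itself.
- trough_right (a point): The same point of the right (-y) lane
- mouth_left (a point): Centre of the left tunnel's mouth, on the rod axis. Tunnel 46 mm wide outside, roof top 51 mm above the bench, an 18 mm wide lengthwise window in the roof over the first 118 mm, far end closed. At the start the rod in the lane has its middle 30 to 55 mm past the mouth. A pair (180 mm) pushed home leaves its last 22 to 58 mm sticking out of the mouth, lying in the trough.
- mouth_right (a point): The same point of the right lane
- pin_left (a joint): Seat pin on the left lane's axis, hidden beyond the window: 0 = untouched, 0.006 m = fully home on its hard end. Its face starts 122 to 150 mm past the mouth, different in each lane, clear of the rod. It stays where it is left. Pushing at the spare's end: rods alone 1 to 3 N, 6 to 13 N while the pin moves, then a hard rise; 20 N seats it surely, over 60 N is ramming.
- pin_right (a joint): The same for the right lane
- short_in: Short plain steel-coloured rod (hollow, closed flat ends), diameter 26 mm, length 70 mm, about 0.1 kg; at the start it lies in one of the two lanes (either). Origin at its middle on its axis, x along its length
- long_in: Long rod, diameter 26 mm, length 110 mm, about 0.15 kg; at the start it lies in the other lane. Origin at its middle on its axis, x along its length
- short_spare: Spare short rod like short_in (26 x 70 mm), at the start in one of the cradle's two places (either). Origin at its middle on its axis, x along its length
- long_spare: Spare long rod like long_in (26 x 110 mm), at the start in the cradle's other place. Origin at its middle on its axis, x along its length
- cradle: Fixed cradle: black plate 110 x 150 x 8 mm, the two spare rods lying along its x axis at y = +45 and -45 mm, axes 30 mm above the bench, each on two black V-supports (10 mm long, 36 mm wide, 21 mm high) at x = +26 and -26 mm; the 42 mm between them is free for the fingers down to the plate. Origin on the bench under the plate's centre
- setting_ring: Bystander: steel setting ring, outer diameter 72 mm, 22 mm high, lying flat; origin under its centre
- cleaner: Bystander: white lens-cleaner bottle, diameter 52 mm, 130 mm high; origin under its centre
- driver: Bystander: screwdriver lying on the bench
Things that resemble listed ones, but are neither listed nor needed, are in the scene too. What is shaped like the long_spare but orange, purple or red is not meant.

How it is judged:
By the outcome, as a careful person would: the job done as asked, in the order asked, and still so for the second after the job is handed in, with the robot touching nothing.
It also fails if it takes over 70 s, if anything falls off the work surface, if the arm or the gripper's body presses on something with over 40 N, if the wrist force passes 120 N, or if a joint passes its speed limit or range.

## Working session

There is one attempt and no reset: what is moved stays moved. The work goes in short steps, Python scripts to look and compute and a tool call to move; the robot and the scene stay as the last step left them, time stands still between calls to the robot, and variables do not carry over. Pictures are saved under pics/ and viewed, at most 12 in all, crops included, and the job is handed in when it is done.

Besides the shell and the picture viewer there is one more tool, called after "Call:" in YAML: its name, and indented under it one key for each argument. arm_command: Moves the arm, as the interface text tells. Its arguments: {"type":"object","properties":{"gripper":{"type":"array"},"dp":{"type":"array"},"twist":{"type":"array"}},"required":["gripper","dp","twist"]}

```bash
ls; mkdir -p pics
python3 - <<'E'
from plant import *
import cv2,numpy as np
o=get_obs();print(o['tool_pos'],o['tcp_rot'],o['time'],o['grip_width'],o['contact_force'])
for n in['scene','top']:
    im=capture(n);cv2.imwrite(f'pics/{n}0.png',im[:,:,::-1]);c=get_calibration(n);print(n,c)
print(get_calibration('wrist'))
E
```

```text
pics
[164.33500364 498.16982477 226.0412413 ] [-3.14001600e+00 -2.17584445e-04  2.82282622e+00] 0.0 91.57150344776618 [ 0.20444978  0.61309252 -0.57585538]
scene {'mtx': array([[428.17315033,   0.        , 285.97105624],
       [  0.        , 428.17315033, 206.00947911],
       [  0.        ,   0.        ,   1.        ]]), 'position': array([1443.87182231, -268.43156787, 1079.51181473]), 'attitude': array([-2.4170528 ,  0.01660141,  1.22237525])}
top {'mtx': array([[452.08784967,   0.        , 280.55331356],
       [  0.        , 452.08784967, 208.58134919],
       [  0.        ,   0.        ,   1.        ]]), 'position': array([ 402.64352465,   17.96236084, 1211.77060121]), 'attitude': array([-2.98554366e+00, -9.32789296e-04, -1.54759052e+00])}
{'mtx': array([[325.1922621 ,   0.        , 275.25878275],
       [  0.        , 325.1922621 , 213.34287852],
       [  0.        ,   0.        ,   1.        ]]), 'mount': array([[ 2.66250630e-04, -9.68374588e-01, -2.49500674e-01,
         6.68844616e+01],
       [ 9.99999935e-01,  1.97299863e-04,  3.01363670e-04,
        -4.32958967e-01],
       [-2.42606471e-04, -2.49500738e-01,  9.68374578e-01,
        -1.57801881e+02],
       [ 0.00000000e+00,  0.00000000e+00,  0.00000000e+00,
         1.00000000e+00]])}
```

View pics/top0.png

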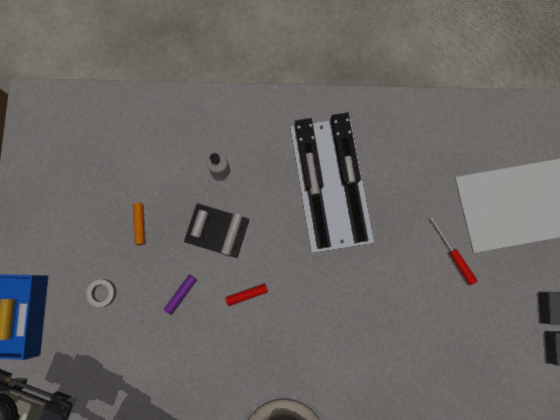

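View pics/scene0.png

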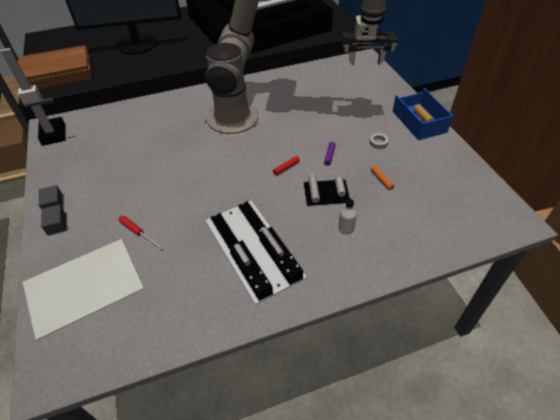

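The top view shows the fixture with the long rod in the left lane (312,172) and the short rod in the right lane (349,168). In the cradle, the short spare is at (200,223) and the long spare at (232,234). So the short goes left and the long goes right.

```bash
cat > h.py <<'E'
from plant import *
import cv2,numpy as np
from scipy.spatial.transform import Rotation as Ro
def R(a): return Ro.from_euler('xyz',a).as_matrix()
def cast(n,uv,z,o=None):
    c=get_calibration(n);K=c['mtx'];d=(np.atleast_2d(uv)-K[:2,2])/K[0,0]
    if n=='wrist':
        r=np.linalg.norm(d,axis=1,keepdims=True);d=np.c_[d/np.maximum(r,1e-9)*np.sin(r),np.cos(r)]
        M=c['mount'];W=R(o['tcp_rot']);p=o['tool_pos']+W@M[:3,3];d=d@(W@M[:3,:3]).T
    else: d=np.c_[d,np.ones(len(d))]@R(c['attitude']).T;p=c['position']
    return p+d*((z-p[2])/d[:,2])[:,None]
def blobs(mask,box,amin=30):
    x0,y0,x1,y1=box;m=np.zeros_like(mask);m[y0:y1,x0:x1]=mask[y0:y1,x0:x1]
    cs,_=cv2.findContours(m,cv2.RETR_EXTERNAL,cv2.CHAIN_APPROX_NONE)
    return sorted([c for c in cs if cv2.contourArea(c)>amin],key=cv2.contourArea)[::-1]
def rect(n,c,z,o=None):
    "metric min-area rectangle of a contour: centre, long, short, angle of long axis (deg)"
    p=cast(n,c.reshape(-1,2).astype(float),z,o)[:,:2].astype(np.float32)
    (cx,cy),_,_=r=cv2.minAreaRect(p);b=cv2.boxPoints(r);e=[b[1]-b[0],b[2]-b[1]];e.sort(key=np.linalg.norm)
    return np.round([cx,cy,np.linalg.norm(e[1]),np.linalg.norm(e[0]),(np.degrees(np.arctan2(e[1][1],e[1][0]))+90)%180-90],1)
E
python3 - <<'E'
from h import *
im=cv2.imread('pics/top0.png');hsv=cv2.cvtColor(im,cv2.COLOR_BGR2HSV);g=im.max(2)
for t in (125,140):
  m=((g>t)&(hsv[:,:,1]<60)).astype(np.uint8)*255
  print('cradle rods',t,[list(rect('top',c,32)) for c in blobs(m,(188,205,247,257))])
  print('plate',[list(rect('top',c,8)) for c in blobs(m,(285,100,380,260),300)][:3])
d=(g<45).astype(np.uint8)*255
print('cradle plate',[list(rect('top',c,8)) for c in blobs(cv2.morphologyEx(d,cv2.MORPH_CLOSE,np.ones((15,15))),(180,198,255,262),300)])
for c in blobs(d,(285,105,380,260),200): print('black',rect('top',c,21),cv2.boundingRect(c))
big=cv2.resize(im[95:265,180:385],None,fx=3.5,fy=3.5,interpolation=cv2.INTER_CUBIC);cv2.imwrite('pics/c0.png',cv2.convertScaleAbs(big,alpha=1.5))
E
```

```text
cradle rods 125 [[np.float64(520.2), np.float64(148.8), np.float64(108.3), np.float64(10.9), np.float64(-16.9)], [np.float64(545.4), np.float64(235.7), np.float64(68.0), np.float64(12.5), np.float64(-17.0)]]
plate [[np.float64(665.8), np.float64(-114.0), np.float64(353.8), np.float64(168.5), np.float64(10.4)]]
cradle rods 140 [[np.float64(546.0), np.float64(234.7), np.float64(64.7), np.float64(7.6), np.float64(-15.5)]]
plate [[np.float64(665.5), np.float64(-114.0), np.float64(352.5), np.float64(167.8), np.float64(10.4)]]
cradle plate [[np.float64(529.5), np.float64(191.4), np.float64(147.5), np.float64(107.1), np.float64(74.6)]]
black [ 683.7 -163.1  354.4   50.9   10. ] (331, 113, 36, 129)
black [665.6 -64.2 354.6  46.8  10.2] (295, 119, 35, 129)
```

View pics/c0.png

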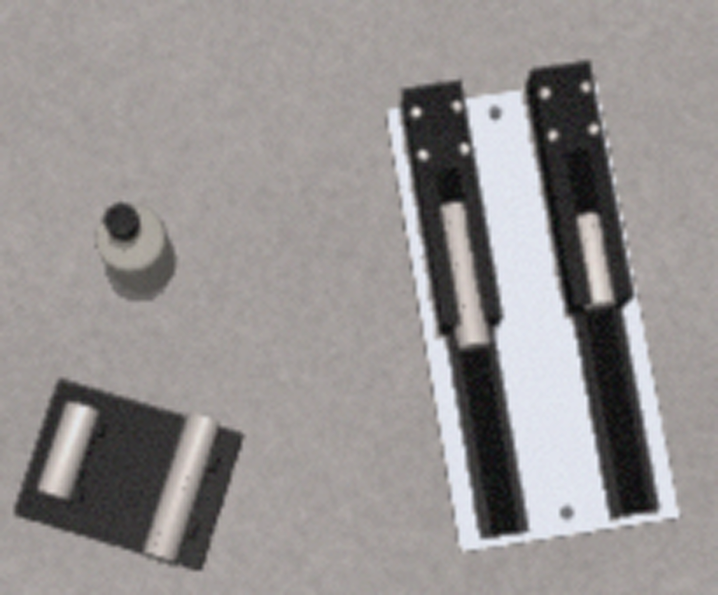

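The crop confirms it. Measured sizes match: base 354x168 mm at yaw about 10.3°, cradle at about -15.5°, spares 108 and 68 mm long. Moving toward the cradle.

Call:
arm_command:
  gripper: [90, 90, 80, 70, 60]
  dp:
    - [-1, -0.4, 0.2]
    - [-1, -0.4, 0.2]
    - [-1, -0.4, 0.2]
    - [-1, -0.4, 0.2]
    - [-1, -0.4, 0.2]
  twist: [-0.6, 0, 0, 0, 0]

```text
time: 0.72
tool_pos: [271.6, 415.6, 201.3]
tcp_rot: [-3.141, -0.0, 2.875]
contact_force: [0.4, -0.3, 0.4]
grip_width: 64.3
finger_force: 0.0
```

Call:
arm_command:
  gripper: [60, 60, 60, 60, 60]
  dp:
    - [-1, -0.4, 0.2]
    - [-1, -0.4, 0.2]
    - [-1, -0.4, 0.2]
    - [-1, -0.4, 0.2]
    - [-1, -0.4, 0.2]
  twist: [0, 0, 0, 0, 0]

```text
time: 1.35
tool_pos: [379.0, 334.5, 176.2]
tcp_rot: [-3.141, -0.001, 2.875]
contact_force: [-0.2, 0.5, -0.7]
grip_width: 59.8
finger_force: 0.0
```

Call:
arm_command:
  gripper: [60, 60, 60, 60, 60]
  dp:
    - [-1, -0.4, 0.2]
    - [-1, -0.4, 0.2]
    - [-1, -0.4, 0.2]
    - [-1, -0.4, 0.2]
    - [-0.6, -0.2, 0]
  twist: [0, 0, 0, 0, 0]

```text
time: 1.98
tool_pos: [478.0, 260.6, 156.0]
tcp_rot: [-3.141, -0.001, 2.874]
contact_force: [-0.4, -0.1, -0.7]
grip_width: 60.1
finger_force: 0.0
```

```bash
cat > look.py <<'E'
from h import *
import sys
o=get_obs();im=capture('wrist')[:,:,::-1].copy();cv2.imwrite(f'pics/{sys.argv[1]}.png',im)
np.save(f'{sys.argv[1]}.npy',{k:o[k] for k in('tool_pos','tcp_rot')},allow_pickle=True)
print(o['time'],o['tool_pos'],o['tcp_rot'],o['grip_width'],o['contact_force'])
E
python3 look.py w1
```

```text
1.975 [478.03811599 260.56679627 156.03358739] [-3.14075778e+00 -1.25192785e-03  2.87408830e+00] 60.141666905879006 [-0.36460238 -0.08891516 -0.72552172]
```

View pics/w1.png

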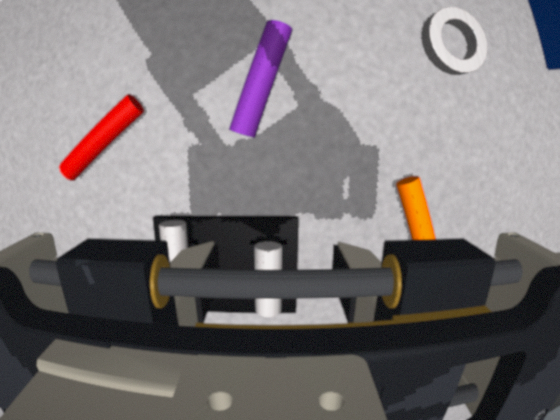

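The wrist view shows the short spare at (268,280), crossed by the gripper bar. The long spare is at (173,240), partly hidden. I'll measure the short rod's edges and ends.

```bash
cat >> h.py <<'E'
def to(o,t,zt=None):
    "shift to target in tool axes, units of 25 mm"
    return np.round(R(o['tcp_rot']).T@(np.array(t)-o['tool_pos'])/25,2)
E
python3 - <<'E'
from h import *
o=np.load('w1.npy',allow_pickle=True).item();im=cv2.imread('pics/w1.png')
def edges(r,a,b,t=110):
    x=np.where(im[r,a:b].min(1)>t)[0]+a; return x.min(),x.max()
for r in (250,258,264,302,308):
    e=edges(r,245,292);p=cast('wrist',[[e[0],r],[e[1]+1,r]],33,o);print(r,e,p[:,:2].round(1).tolist(),p[:,:2].mean(0).round(1))
for r in (228,236,244):
    e=edges(r,158,186);p=cast('wrist',[[e[0],r],[e[1]+1,r]],33,o);print('long',r,e,p[:,:2].mean(0).round(1),np.linalg.norm(p[1]-p[0]))
col=im[225:325,268].min(1);print(''.join('#' if v>110 else '.' for v in col))
print('ends',cast('wrist',[[268,243],[268,317]],35,o).round(1))
for t in ([545,236,90],[541.5,234.8,90]): print(to(o,t))
E
```

```text
250 (np.int64(255), np.int64(281)) [[511.8, 231.5], [518.3, 255.5]] [515.1 243.5]
258 (np.int64(255), np.int64(281)) [[519.5, 229.2], [526.1, 253.5]] [522.8 241.3]
264 (np.int64(255), np.int64(281)) [[525.3, 227.5], [532.0, 251.9]] [528.6 239.7]
302 (np.int64(256), np.int64(280)) [[565.1, 216.6], [571.5, 240.4]] [568.3 228.5]
308 (np.int64(256), np.int64(279)) [[571.8, 214.6], [578.0, 237.6]] [574.9 226.1]
long 228 (np.int64(159), np.int64(183)) [471.  161.2] 25.095414513485807
long 236 (np.int64(160), np.int64(184)) [478.7 159.4] 25.251263319799822
long 244 (np.int64(167), np.int64(185)) [487.2 160.5] 19.198399318779664
.........................####################............................###########################
ends [[507.6 245.2  35. ]
 [584.  223.6  35. ]]
[-2.85 -0.24  2.64]
[-2.72 -0.32  2.64]
```

Short spare centre about (543,235.6), consistent with the top view. Long spare about (519,148).

Call:
arm_command:
  gripper: [60, 60, 60, 60, 60]
  dp:
    - [-1, -0.1, 0.3]
    - [-1, -0.1, 0.3]
    - [-0.78, -0.07, 0.6]
    - [0, 0, 1]
    - [0, 0, 1]
  twist: [0, 0, 0, 0, 0]

```text
time: 2.65
tool_pos: [542.7, 237.2, 76.2]
tcp_rot: [3.141, -0.0, 2.875]
contact_force: [0.0, -0.4, 0.8]
grip_width: 60.3
finger_force: 0.0
```

Call:
arm_command:
  gripper: [60, 60, 60, 60, 60]
  dp:
    - [0, 0, 1]
    - [0, 0, 0.7]
    - [0, 0, 0.3]
    - [0, 0, 0.08]
    - [0, 0, 0]
  twist: [0, 0, 0, 0, 0]

```text
time: 3.28
tool_pos: [543.3, 236.9, 25.4]
tcp_rot: [3.141, 0.001, 2.875]
contact_force: [0.2, -0.4, -0.1]
grip_width: 59.8
finger_force: 0.0
```

Call:
arm_command:
  gripper: [10, 10, 10, 10, 10]
  dp:
    - [0, -0.04, 0.06]
    - [0, 0, 0]
    - [0, 0, 0]
    - [0, 0, 0]
    - [0, 0, 0]
  twist: [0, 0, 0, 0, 0]

```text
time: 3.9
tool_pos: [542.6, 235.4, 23.4]
tcp_rot: [-3.141, 0.0, 2.875]
contact_force: [-1.3, -2.5, 2.6]
grip_width: 25.2
finger_force: 30.0
```

Call:
arm_command:
  gripper: [10, 10, 10, 10, 10]
  dp:
    - [0, 0, 0]
    - [0, 0, -0.5]
    - [0, 0, -1]
    - [0, 0, -1]
    - [0, 0, -1]
  twist: [0, 0, 0, 0, 0]

```text
time: 4.53
tool_pos: [542.7, 236.1, 112.2]
tcp_rot: [3.141, 0.0, 2.875]
contact_force: [-0.7, -0.5, -0.8]
grip_width: 25.1
finger_force: 30.0
```

Run:
```python
from h import *
f=lambda u,v,z:cast('top',[[180+u/3.5,95+v/3.5]],z)[0].round(1)
print('mouth L',f(445,333,51),f(500,322,51),'mouth R',f(575,312,51),f(632,302,51))
print('trough near L',f(480,537,21),f(527,529,21),' R',f(610,517,21),f(658,510,21))
print('rod in L ends',f(454,203,40),f(473,347,40),'R',f(588,213,40),f(600,304,40))
# with shift in world over rows: pose path
y=np.radians(10.3);ex=np.array([np.cos(y),np.sin(y)]);ey=np.array([-ex[1],ex[0]])
for off in(12,15,18):
  O=np.array([665.7,-114])-off*ex;print(off,O,O-80*ex+50*ey,O-80*ex-50*ey)
im=capture('top');cv2.imwrite('pics/t1.png',im[:,:,::-1])
d=np.array([564.5,-81.6])-[542.7,236.1];n=13
for i in range(n):
  a=np.radians(164.7+25.6*min(i,6)/6);print(i,np.round([ (d/n/25)@[np.cos(a),np.sin(a)],(d/n/25)@[np.sin(a),-np.cos(a)]],2))
```

```text
mouth L [635.7 -47.3  51. ] [645.  -88.3  51. ] mouth R [ 654.  -144.4   51. ] [ 662.6 -187.2   51. ]
trough near L [486.1 -77.5  21. ] [ 493.  -112.7   21. ]  R [ 503.5 -175.2   21. ] [ 509.6 -211.4   21. ]
rod in L ends [739.3 -53.4  40. ] [627.6 -69.2  40. ] R [ 733.8 -155.8   40. ] [ 663.  -164.9   40. ]
12 [ 653.89337954 -116.14562658] [566.24246575 -81.25555189] [ 584.12268727 -179.64405569]
15 [ 650.94172443 -116.68203323] [563.29081064 -81.79195854] [ 581.17103215 -180.18046233]
18 [ 647.99006932 -117.21843987] [560.33915553 -82.32836518] [ 578.21937704 -180.71686898]
0 [-0.32 -0.93]
1 [-0.25 -0.95]
2 [-0.18 -0.96]
3 [-0.11 -0.97]
4 [-0.04 -0.98]
5 [ 0.04 -0.98]
6 [ 0.11 -0.97]
7 [ 0.11 -0.97]
8 [ 0.11 -0.97]
9 [ 0.11 -0.97]
10 [ 0.11 -0.97]
11 [ 0.11 -0.97]
12 [ 0.11 -0.97]
```

Call:
arm_command:
  gripper: [10, 10, 10, 10, 10]
  dp:
    - [-0.32, -0.93, 0]
    - [-0.25, -0.95, 0]
    - [-0.18, -0.96, 0]
    - [-0.11, -0.97, 0]
    - [-0.04, -0.98, 0]
  twist: [-0.85, -0.85, -0.85, -0.85, -0.85]

```text
time: 5.2
tool_pos: [550.9, 113.0, 110.7]
tcp_rot: [3.141, 0.0, -3.035]
contact_force: [0.6, 1.0, -1.0]
grip_width: 25.0
finger_force: 30.0
```

Call:
arm_command:
  gripper: [10, 10, 10, 10, 10]
  dp:
    - [0.04, -0.98, 0]
    - [0.11, -0.97, 0]
    - [0.11, -0.97, 0]
    - [0.11, -0.97, 0]
    - [0.11, -0.97, 0]
  twist: [-0.85, 0, 0, 0, 0]

```text
time: 5.82
tool_pos: [558.9, -8.9, 110.7]
tcp_rot: [3.141, 0.0, -2.963]
contact_force: [0.1, 0.1, -0.4]
grip_width: 25.2
finger_force: 30.0
```

Call:
arm_command:
  gripper: [10, 10, 10, 10, 10]
  dp:
    - [0.11, -0.97, 0]
    - [0.11, -0.97, 0]
    - [0.11, -0.97, 0]
    - [0, 0, 0]
    - [0, 0, 0]
  twist: [0, 0, 0, 0, 0]

```text
time: 6.45
tool_pos: [563.5, -80.8, 110.6]
tcp_rot: [3.141, -0.0, -2.963]
contact_force: [0.3, -1.4, -1.7]
grip_width: 25.7
finger_force: 30.0
```

```bash
python3 look.py w2
```

```text
6.45 [563.50210664 -80.80442564 110.58366305] [ 3.14087564e+00 -6.85581093e-05 -2.96314121e+00] 25.659301017390213 [ 0.31660497 -1.43211367 -1.6858436 ]
```

View pics/w2.png

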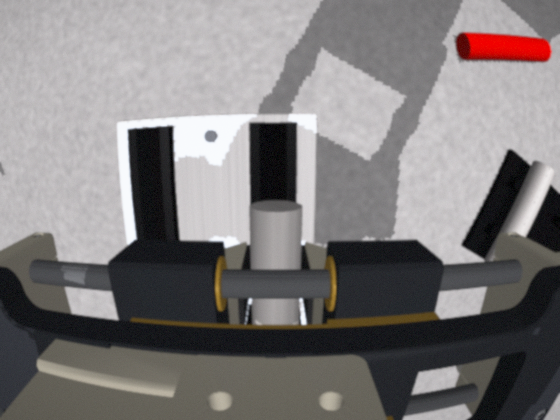

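The left trough (columns 250–298, rows 122–200) runs under the held rod (250–301, row 205 on). The right trough is at columns 130–176. I'll measure the trough edges for the lateral offset.

Run:
```python
from h import *
o=np.load('w2.npy',allow_pickle=True).item();g=cv2.imread('pics/w2.png').max(2)
y=np.radians(10.25);ex=np.array([np.cos(y),np.sin(y)]);ey=np.array([-ex[1],ex[0]])
for a,b in((238,312),(120,188)):
  for r in(140,160,180,195):
    x=np.where(g[r,a:b]<70)[0]+a
    p=cast('wrist',[[x.min(),r],[x.max()+1,r]],21,o)[:,:2];m=p.mean(0)
    print(r,x.min(),x.max(),m.round(1),'w',np.linalg.norm(p[1]-p[0]).round(1),'lat rel tcp',((m-o['tool_pos'][:2])@ey).round(1),'along',((m-o['tool_pos'][:2])@ex).round(1))
print(cast('wrist',[[273,122],[152,128]],21,o).round(1), np.degrees(o['tcp_rot'][2])+180)
p=cast('wrist',[[250.,215],[301,215]],108,o);print('rod',p,((p[:,:2].mean(0)-o['tool_pos'][:2])@ey))
```

```text
140 251 295 [504.2 -93.1] w 34.0 lat rel tcp -1.5 along -60.6
160 251 295 [519.2 -90.4] w 34.3 lat rel tcp -1.5 along -45.3
180 251 294 [534.5 -88. ] w 33.8 lat rel tcp -1.9 along -29.8
195 251 294 [546.1 -85.9] w 34.2 lat rel tcp -1.9 along -18.0
140 129 172 [ 518.7 -189.6] w 38.5 lat rel tcp -99.1 along -63.5
160 130 172 [ 534.6 -187.1] w 37.8 lat rel tcp -99.4 along -47.4
180 132 173 [ 550.5 -183.9] w 37.2 lat rel tcp -99.1 along -31.1
195 133 174 [ 562.7 -181.7] w 37.5 lat rel tcp -99.2 along -18.8
[[ 490.9  -95.8   21. ]
 [ 509.1 -189.6   21. ]] 10.224514535939761
rod [[541.37882451 -98.18428046 108.        ]
 [536.75113455 -72.53471214 108.        ]] -0.13394587174265102
```

Call:
arm_command:
  gripper: [10, 10, 10, 10, 10]
  dp:
    - [0, -0.06, 1]
    - [0, 0, 1]
    - [0, 0, 0.9]
    - [0, 0, 0.3]
    - [0, 0, 0.16]
  twist: [0, 0, 0, 0, 0]

```text
time: 7.12
tool_pos: [564.2, -82.4, 26.8]
tcp_rot: [3.142, 0.0, -2.962]
contact_force: [-0.3, 0.0, -0.7]
grip_width: 25.3
finger_force: 30.0
```

Call:
arm_command:
  gripper: [10, 10, 10, 10, 10]
  dp:
    - [0, 0, 0.08]
    - [0, 0, 0]
    - [0, 0, 0]
    - [0, 0, 0]
    - [0, 0, 0]
  twist: [0, 0, 0, 0, 0]

```text
time: 7.75
tool_pos: [564.0, -83.0, 24.8]
tcp_rot: [-3.142, 0.0, -2.963]
contact_force: [-0.3, -0.0, -1.2]
grip_width: 25.3
finger_force: 30.0
```

Call:
arm_command:
  gripper: [10, 10, 45, 45, 45]
  dp:
    - [0, 0, 0.04]
    - [0, 0, 0]
    - [0, 0, 0]
    - [0, 0, 0]
    - [0, 0, 0]
  twist: [0, 0, 0, 0, 0]

```text
time: 8.38
tool_pos: [563.9, -82.9, 23.7]
tcp_rot: [3.142, 0.0, -2.963]
contact_force: [-0.1, -0.6, 0.3]
grip_width: 44.7
finger_force: 0.0
```

Call:
arm_command:
  gripper: [45, 45, 45, 0, 0]
  dp:
    - [0, 0, -0.5]
    - [0, 0, -0.8]
    - [0, 0, -0.8]
    - [1, 0, 0]
    - [1, 0, 0]
  twist: [0, 0, 0, 0, 0]

```text
time: 9.0
tool_pos: [514.6, -91.9, 77.4]
tcp_rot: [-3.141, 0.002, -2.963]
contact_force: [-0.2, -0.1, -0.7]
grip_width: 29.8
finger_force: 0.0
```

Call:
arm_command:
  gripper: [0, 0, 0, 0, 0]
  dp:
    - [0.6, 0, 0]
    - [0, 0, 0]
    - [0, 0, 0]
    - [0, 0, 0]
    - [0, 0, 0]
  twist: [0, 0, 0, 0, 0]

```text
time: 9.62
tool_pos: [500.3, -94.4, 76.1]
tcp_rot: [3.142, 0.0, -2.963]
contact_force: [0.4, 0.2, -0.3]
grip_width: 0.5
finger_force: 0.0
```

```bash
python3 look.py w3
```

```text
9.625 [500.31516785 -94.36485323  76.14239562] [ 3.14156432e+00  1.40671241e-04 -2.96260335e+00] 0.45328993952909064 [ 0.39792263  0.19682873 -0.2645378 ]
```

View pics/w3.png

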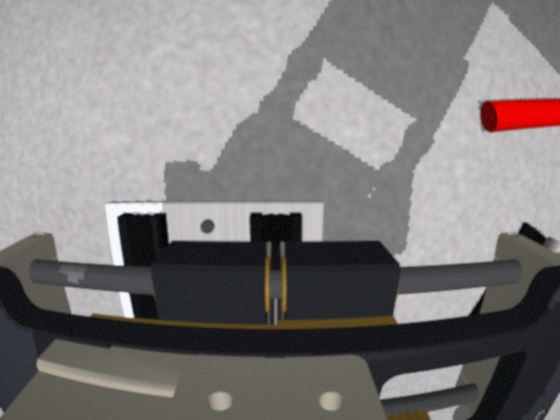

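Call:
arm_command:
  gripper: [0, 0, 0, 0, 0]
  dp:
    - [0, 0, 0.9]
    - [0, 0, 0.8]
    - [0, 0, 0.3]
    - [0, 0, 0.05]
    - [0, 0, 0]
  twist: [0, 0, 0, 0, 0]

```text
time: 10.3
tool_pos: [500.4, -94.6, 25.5]
tcp_rot: [-3.141, 0.001, -2.963]
contact_force: [0.5, 0.2, 0.4]
grip_width: 0.5
finger_force: 0.0
```

Call:
arm_command:
  gripper: [0, 0, 0, 0, 0]
  dp:
    - [-0.18, 0, 0]
    - [-0.18, 0, 0]
    - [-0.18, 0, 0]
    - [-0.18, 0, 0]
    - [-0.18, 0, 0]
  twist: [0, 0, 0, 0, 0]

```text
time: 10.92
tool_pos: [522.4, -90.4, 24.9]
tcp_rot: [3.141, -0.0, -2.963]
contact_force: [-0.6, -0.2, -0.2]
grip_width: 0.8
finger_force: 0.4
```

Run:
```python
from h import *
im=capture('top')[:,:,::-1];cv2.imwrite('pics/t2.png',cv2.convertScaleAbs(cv2.resize(im[95:265,230:385],None,fx=3.5,fy=3.5,interpolation=cv2.INTER_CUBIC),alpha=1.5))
print(get_obs()['contact_force'])
```

```text
[ 0.83260501 -0.53476714  0.21102266]
```

View pics/t2.png

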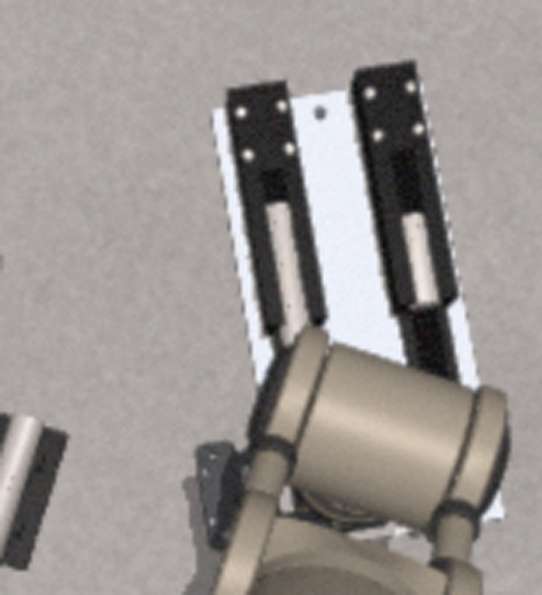

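The top view shows the long rod in the left lane still in place at (283,270). The arm hides the spare. Pushing on.

Call:
arm_command:
  gripper: [0, 0, 0, 0, 0]
  dp:
    - [-0.18, 0, 0]
    - [-0.18, 0, 0]
    - [-0.18, 0, 0]
    - [-0.18, 0, 0]
    - [-0.18, 0, 0]
  twist: [0, 0, 0, 0, 0]

```text
time: 11.6
tool_pos: [544.5, -86.4, 24.9]
tcp_rot: [3.141, 0.0, -2.963]
contact_force: [-0.6, -0.2, 0.5]
grip_width: 0.1
finger_force: 0.3
```

Call:
arm_command:
  gripper: [0, 0, 0, 0, 0]
  dp:
    - [-0.18, 0, 0]
    - [-0.18, 0, 0]
    - [-0.18, 0, 0]
    - [-0.18, 0, 0]
    - [-0.18, 0, 0]
  twist: [0, 0, 0, 0, 0]

```text
time: 12.22
tool_pos: [566.5, -82.4, 24.9]
tcp_rot: [3.141, -0.0, -2.963]
contact_force: [-1.9, -0.8, 1.0]
grip_width: 0.6
finger_force: 0.9
```

Call:
arm_command:
  gripper: [0, 0, 0, 0, 0]
  dp:
    - [-0.06, 0, 0]
    - [-0.06, 0, 0]
    - [-0.06, 0, 0]
    - [-0.06, 0, 0]
    - [-0.06, 0, 0]
  twist: [0, 0, 0, 0, 0]

```text
time: 12.85
tool_pos: [573.8, -81.1, 24.9]
tcp_rot: [3.141, -0.0, -2.963]
contact_force: [-1.1, 0.9, -0.4]
grip_width: -0.0
finger_force: 0.9
```

Call:
arm_command:
  gripper: [0, 0, 0, 0, 0]
  dp:
    - [-0.04, 0, 0]
    - [-0.04, 0, 0]
    - [-0.04, 0, 0]
    - [-0.04, 0, 0]
    - [-0.04, 0, 0]
  twist: [0, 0, 0, 0, 0]

```text
time: 13.48
tool_pos: [578.7, -80.2, 25.0]
tcp_rot: [3.142, 0.0, -2.963]
contact_force: [-2.0, 1.2, 0.7]
grip_width: 0.1
finger_force: 0.9
```

Call:
arm_command:
  gripper: [0, 0, 0, 0, 0]
  dp:
    - [-0.04, 0, 0]
    - [-0.04, 0, 0]
    - [-0.04, 0, 0]
    - [-0.04, 0, 0]
    - [-0.04, 0, 0]
  twist: [0, 0, 0, 0, 0]

```text
time: 14.1
tool_pos: [583.7, -79.3, 25.0]
tcp_rot: [3.141, 0.0, -2.963]
contact_force: [-2.7, 0.6, -0.4]
grip_width: 0.4
finger_force: 0.9
```

Call:
arm_command:
  gripper: [0, 0, 0, 0, 0]
  dp:
    - [-0.04, 0, 0]
    - [-0.04, 0, 0]
    - [-0.04, 0, 0]
    - [-0.04, 0, 0]
    - [-0.04, 0, 0]
  twist: [0, 0, 0, 0, 0]

```text
time: 14.72
tool_pos: [588.6, -78.4, 25.0]
tcp_rot: [3.142, 0.0, -2.963]
contact_force: [-2.4, -0.2, 1.4]
grip_width: 0.4
finger_force: 1.0
```

Call:
arm_command:
  gripper: [0, 0, 0, 0, 0]
  dp:
    - [-0.04, 0, 0]
    - [-0.04, 0, 0]
    - [-0.04, 0, 0]
    - [-0.04, 0, 0]
    - [-0.04, 0, 0]
  twist: [0, 0, 0, 0, 0]

```text
time: 15.35
tool_pos: [593.5, -77.6, 25.0]
tcp_rot: [3.142, 0.0, -2.963]
contact_force: [-1.7, 0.3, 0.1]
grip_width: 0.6
finger_force: 0.9
```

Call:
arm_command:
  gripper: [0, 0, 0, 0, 0]
  dp:
    - [-0.04, 0, 0]
    - [-0.04, 0, 0]
    - [-0.04, 0, 0]
    - [-0.04, 0, 0]
    - [-0.04, 0, 0]
  twist: [0, 0, 0, 0, 0]

```text
time: 15.98
tool_pos: [598.4, -76.7, 25.0]
tcp_rot: [3.141, 0.0, -2.963]
contact_force: [-2.1, 0.8, -0.9]
grip_width: 0.9
finger_force: 0.9
```

Call:
arm_command:
  gripper: [0, 0, 0, 0, 0]
  dp:
    - [-0.04, 0, 0]
    - [-0.04, 0, 0]
    - [-0.04, 0, 0]
    - [-0.04, 0, 0]
    - [-0.04, 0, 0]
  twist: [0, 0, 0, 0, 0]

```text
time: 16.6
tool_pos: [603.3, -75.8, 25.0]
tcp_rot: [3.142, 0.0, -2.963]
contact_force: [-1.5, 1.0, 0.1]
grip_width: 0.3
finger_force: 0.9
```

Call:
arm_command:
  gripper: [0, 0, 0, 0, 0]
  dp:
    - [-0.04, 0, 0]
    - [-0.04, 0, 0]
    - [-0.04, 0, 0]
    - [-0.04, 0, 0]
    - [-0.04, 0, 0]
  twist: [0, 0, 0, 0, 0]

```text
time: 17.23
tool_pos: [607.1, -75.0, 24.9]
tcp_rot: [3.141, -0.003, -2.963]
contact_force: [-7.6, -0.8, 5.0]
grip_width: 0.7
finger_force: 4.0
```

Pin reached (7.6 N). Smaller steps now.

Call:
arm_command:
  gripper: [0, 0, 0, 0, 0]
  dp:
    - [-0.03, 0, 0]
    - [-0.03, 0, 0]
    - [-0.03, 0, 0]
    - [-0.03, 0, 0]
    - [-0.03, 0, 0]
  twist: [0, 0, 0, 0, 0]

```text
time: 17.85
tool_pos: [610.1, -74.4, 24.9]
tcp_rot: [3.141, -0.004, -2.963]
contact_force: [-8.6, -0.5, 5.5]
grip_width: -0.2
finger_force: 4.3
```

Call:
arm_command:
  gripper: [0, 0, 0, 0, 0]
  dp:
    - [-0.02, 0, 0]
    - [-0.02, 0, 0]
    - [-0.02, 0, 0]
    - [-0.02, 0, 0]
    - [-0.02, 0, 0]
  twist: [0, 0, 0, 0, 0]

```text
time: 18.48
tool_pos: [612.6, -74.0, 24.9]
tcp_rot: [3.141, -0.004, -2.963]
contact_force: [-8.0, -0.2, 4.5]
grip_width: 0.4
finger_force: 4.2
```

Call:
arm_command:
  gripper: [0, 0, 0, 0, 0]
  dp:
    - [-0.02, 0, 0]
    - [-0.02, 0, 0]
    - [-0.02, 0, 0]
    - [-0.02, 0, 0]
    - [-0.02, 0, 0]
  twist: [0, 0, 0, 0, 0]

```text
time: 19.1
tool_pos: [613.0, -73.9, 24.8]
tcp_rot: [3.14, -0.008, -2.963]
contact_force: [-17.7, -2.8, 10.7]
grip_width: 0.3
finger_force: 8.6
```

Call:
arm_command:
  gripper: [0, 0, 0, 0, 0]
  dp:
    - [-0.02, 0, 0]
    - [-0.02, 0, 0]
    - [-0.01, 0, 0]
    - [0, 0, 0]
    - [0, 0, 0]
  twist: [0, 0, 0, 0, 0]

```text
time: 19.73
tool_pos: [613.1, -73.8, 24.9]
tcp_rot: [3.14, -0.011, -2.963]
contact_force: [-19.9, -4.7, 12.7]
grip_width: 0.3
finger_force: 10.3
```

Call:
arm_command:
  gripper: [0, 0, 0, 0, 0]
  dp:
    - [-0.03, 0, 0]
    - [-0.03, 0, 0]
    - [-0.02, 0, 0]
    - [0, 0, 0]
    - [0, 0, 0]
  twist: [0, 0, 0, 0, 0]

```text
time: 20.35
tool_pos: [613.1, -73.8, 24.8]
tcp_rot: [3.139, -0.015, -2.962]
contact_force: [-27.5, -5.0, 17.0]
grip_width: 0.3
finger_force: 13.8
```

Seated: 28 N with no further movement. Backing off and returning for the long spare.

Call:
arm_command:
  gripper: [0, 0, 0, 30, 60]
  dp:
    - [0.5, 0, 0]
    - [0.8, 0, -0.3]
    - [0, 0, -1]
    - [0, 0, -1]
    - [0, 0, -1]
  twist: [0, 0, 0, 0, 0]

```text
time: 20.98
tool_pos: [588.8, -78.8, 108.6]
tcp_rot: [-3.141, 0.002, -2.963]
contact_force: [0.5, -0.1, -0.3]
grip_width: 16.0
finger_force: 0.0
```

Run:
```python
from h import *
o=get_obs();p=o['tool_pos'];a0=np.degrees(o['tcp_rot'][2]);print(o['time'],p,a0)
d=np.array([519,148.3])-p[:2];n=10
for i in range(n):
  a=np.radians(a0-25.5*min(i,6)/6);print(i,np.round([ (d/n/25)@[np.cos(a),np.sin(a)],(d/n/25)@[np.sin(a),-np.cos(a)]],2))
```

```text
20.975 [588.76008859 -78.82850309 108.58593309] -169.77796501487407
0 [0.11 0.94]
1 [0.18 0.93]
2 [0.25 0.92]
3 [0.32 0.9 ]
4 [0.38 0.87]
5 [0.45 0.84]
6 [0.51 0.8 ]
7 [0.51 0.8 ]
8 [0.51 0.8 ]
9 [0.51 0.8 ]
```

Call:
arm_command:
  gripper: [60, 60, 60, 60, 60]
  dp:
    - [0.11, 0.94, 0]
    - [0.18, 0.93, 0]
    - [0.25, 0.92, 0]
    - [0.32, 0.9, 0]
    - [0.38, 0.87, 0]
  twist: [0.85, 0.85, 0.85, 0.85, 0.85]

```text
time: 21.6
tool_pos: [554.1, 35.7, 107.8]
tcp_rot: [3.141, 0.002, 2.947]
contact_force: [1.0, -0.6, 0.5]
grip_width: 59.6
finger_force: 0.0
```

Call:
arm_command:
  gripper: [60, 60, 60, 60, 60]
  dp:
    - [0.45, 0.84, 0]
    - [0.51, 0.8, 0]
    - [0.51, 0.8, 0]
    - [0.51, 0.8, 0]
    - [0.51, 0.8, 0]
  twist: [0.85, 0, 0, 0, 0]

```text
time: 22.22
tool_pos: [518.9, 149.3, 107.9]
tcp_rot: [3.141, 0.002, 2.875]
contact_force: [-0.4, -0.9, 0.3]
grip_width: 60.0
finger_force: 0.0
```

```bash
python3 look.py w4
python3 - <<'E'
from h import *
o=np.load('w4.npy',allow_pickle=True).item();im=cv2.imread('pics/w4.png')
for r in range(160,240,12):
    x=np.where(im[r,225:325].min(1)>100)[0]+225
    if len(x)<5: continue
    p=cast('wrist',[[x.min(),r],[x.max()+1,r]],33,o);print(r,x.min(),x.max(),p[:,:2].mean(0).round(1),np.linalg.norm(p[1]-p[0]).round(1),'rel tcp y',to(o,[*p[:,:2].mean(0),24]))
E
```

```text
22.225 [518.9371232  149.28458252 107.85725408] [3.14055078e+00 2.13000283e-03 2.87500551e+00] 60.00883194665106 [-0.41051974 -0.87631866  0.31426173]
160 225 291 [470.9 149.5] 48.2 rel tcp y [ 1.86 -0.5   3.35]
172 225 291 [479.3 147.2] 48.5 rel tcp y [ 1.51 -0.5   3.35]
184 225 291 [487.8 144.8] 48.8 rel tcp y [ 1.16 -0.51  3.35]
196 225 291 [496.4 142.3] 49.2 rel tcp y [ 0.8  -0.51  3.35]
208 225 290 [505.  139.5] 48.9 rel tcp y [ 0.44 -0.53  3.35]
220 225 290 [513.8 137. ] 49.3 rel tcp y [ 0.07 -0.53  3.35]
232 225 290 [522.9 134.3] 49.9 rel tcp y [-0.3  -0.54  3.35]
```

View pics/w4.png

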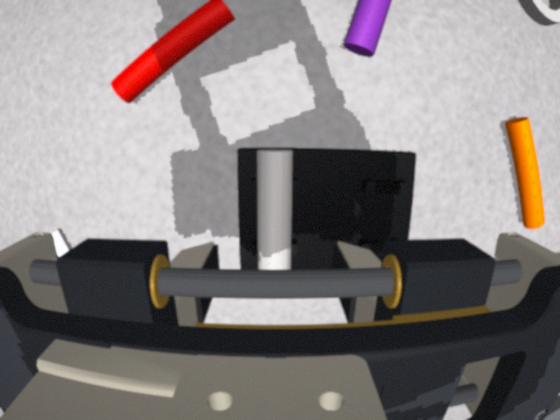

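The wrist view shows the long spare at columns 257–292, centred on the gripper. Its near end, at row 150, is about 54 mm from the TCP, as a 110 mm rod held at its middle should be. Descending.

Call:
arm_command:
  gripper: [60, 60, 60, 60, 60]
  dp:
    - [0, 0, 1]
    - [0, 0, 1]
    - [0, 0, 0.9]
    - [0, 0, 0.4]
    - [0, 0, 0.06]
  twist: [0, 0, 0, 0, 0]

```text
time: 22.9
tool_pos: [518.5, 148.3, 23.3]
tcp_rot: [3.142, 0.0, 2.875]
contact_force: [-0.8, -0.0, 0.2]
grip_width: 60.2
finger_force: 0.0
```

Call:
arm_command:
  gripper: [10, 10, 10, 10, 10]
  dp:
    - [0, 0, 0]
    - [0, 0, 0]
    - [0, 0, 0]
    - [0, 0, 0]
    - [0, 0, 0]
  twist: [0, 0, 0, 0, 0]

```text
time: 23.52
tool_pos: [518.5, 148.6, 23.8]
tcp_rot: [3.141, 0.001, 2.875]
contact_force: [-0.4, 0.5, 3.1]
grip_width: 25.0
finger_force: 30.0
```

Call:
arm_command:
  gripper: [10, 10, 10, 10, 10]
  dp:
    - [0, 0, 0]
    - [0, 0, -0.5]
    - [0, 0, -1]
    - [0, 0, -1]
    - [0, 0, -1]
  twist: [0, 0, 0, 0, 0]

```text
time: 24.15
tool_pos: [518.0, 148.3, 112.2]
tcp_rot: [-3.141, -0.0, 2.875]
contact_force: [0.8, 0.1, -1.4]
grip_width: 25.6
finger_force: 30.0
```

Run:
```python
from h import *
o=get_obs();p=o['tool_pos'];a0=np.degrees(o['tcp_rot'][2]);print(o['time'],p,a0)
# left lane released at (563.9,-82.9) ; left lane settled line, right lane 100 mm to the right
y=np.radians(10.25);ex=np.array([np.cos(y),np.sin(y)]);ey=np.array([-ex[1],ex[0]])
t=np.array([563.9,-82.9])-100*ey+2*ex*0;print('target',t)
d=t-p[:2];n=14
for i in range(n):
  a=np.radians(a0+25.5*min(i,6)/6);print(i,np.round([ (d/n/25)@[np.cos(a),np.sin(a)],(d/n/25)@[np.sin(a),-np.cos(a)]],2))
```

```text
24.15 [518.00403297 148.3244652  112.18138509] 164.73568629953317
target [ 581.69435455 -181.30406976]
0 [-0.42 -0.86]
1 [-0.36 -0.89]
2 [-0.29 -0.91]
3 [-0.22 -0.93]
4 [-0.15 -0.95]
5 [-0.08 -0.96]
6 [-0.01 -0.96]
7 [-0.01 -0.96]
8 [-0.01 -0.96]
9 [-0.01 -0.96]
10 [-0.01 -0.96]
11 [-0.01 -0.96]
12 [-0.01 -0.96]
13 [-0.01 -0.96]
```

Call:
arm_command:
  gripper: [10, 10, 10, 10, 10]
  dp:
    - [-0.42, -0.86, 0]
    - [-0.36, -0.89, 0]
    - [-0.29, -0.91, 0]
    - [-0.22, -0.93, 0]
    - [-0.15, -0.95, 0]
  twist: [-0.85, -0.85, -0.85, -0.85, -0.85]

```text
time: 24.78
tool_pos: [540.7, 30.0, 111.4]
tcp_rot: [3.142, -0.0, -3.035]
contact_force: [-0.2, 0.6, -1.8]
grip_width: 25.1
finger_force: 30.0
```

Call:
arm_command:
  gripper: [10, 10, 10, 10, 10]
  dp:
    - [-0.08, -0.96, 0]
    - [-0.01, -0.96, 0]
    - [-0.01, -0.96, 0]
    - [-0.01, -0.96, 0]
    - [-0.01, -0.96, 0]
  twist: [-0.85, 0, 0, 0, 0]

```text
time: 25.4
tool_pos: [563.1, -87.9, 111.4]
tcp_rot: [3.141, -0.0, -2.963]
contact_force: [-0.2, 0.7, -2.0]
grip_width: 25.1
finger_force: 30.0
```

Call:
arm_command:
  gripper: [10, 10, 10, 10, 10]
  dp:
    - [-0.01, -0.96, 0]
    - [-0.01, -0.96, 0]
    - [-0.01, -0.96, 0]
    - [-0.01, -0.96, 0]
    - [0, 0, 0]
  twist: [0, 0, 0, 0, 0]

```text
time: 26.02
tool_pos: [581.6, -183.7, 110.8]
tcp_rot: [-3.141, 0.0, -2.965]
contact_force: [0.1, -0.5, -1.5]
grip_width: 25.0
finger_force: 30.0
```

```bash
python3 look.py w5
python3 - <<'E'
from h import *
o=np.load('w5.npy',allow_pickle=True).item();g=cv2.imread('pics/w5.png').max(2)
for r in(126,134,142,150,160,170,190):
    x=np.where(g[r,238:312]<75)[0]+238
    if len(x)<5: print(r,'-');continue
    p=cast('wrist',[[x.min(),r],[x.max()+1,r]],21,o);print(r,x.min(),x.max(),np.linalg.norm(p[1]-p[0]).round(1),'rel',to(o,[*p[:,:2].mean(0),24]))
E
```

```text
26.025 [ 581.59885958 -183.66296792  110.76893053] [-3.14122473e+00  2.86997474e-04 -2.96512576e+00] 24.96057500807903 [ 0.09643733 -0.47286675 -1.45549144]
126 256 301 34.7 rel [2.85 0.1  3.47]
134 256 301 34.7 rel [2.61 0.1  3.47]
142 256 301 34.8 rel [2.36 0.1  3.47]
150 256 301 34.9 rel [2.12 0.1  3.47]
160 258 300 32.8 rel [1.81 0.12 3.47]
170 -
190 -
```

View pics/w5.png

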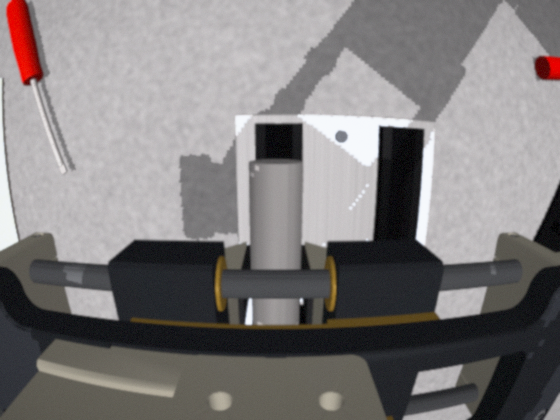

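The held long rod (250–301) sits over the right trough (256–301, row 125), which is 2.5 mm to its left. I'll correct by +0.1 in y and lower.

Call:
arm_command:
  gripper: [10, 10, 10, 10, 10]
  dp:
    - [0, 0.1, 1]
    - [0, 0, 1]
    - [0, 0, 0.9]
    - [0, 0, 0.3]
    - [0, 0, 0.16]
  twist: [0, 0, 0, 0, 0]

```text
time: 26.7
tool_pos: [581.1, -178.6, 27.1]
tcp_rot: [3.141, 0.0, -2.962]
contact_force: [-0.5, -1.6, -1.7]
grip_width: 25.1
finger_force: 30.0
```

Call:
arm_command:
  gripper: [10, 10, 10, 45, 45]
  dp:
    - [0, 0, 0.07]
    - [0, 0, 0.04]
    - [0, 0, 0]
    - [0, 0, 0]
    - [0, 0, 0]
  twist: [0, 0, 0, 0, 0]

```text
time: 27.32
tool_pos: [580.9, -178.9, 24.4]
tcp_rot: [3.142, 0.0, -2.963]
contact_force: [-0.6, -0.4, -0.1]
grip_width: 41.0
finger_force: 0.0
```

Call:
arm_command:
  gripper: [45, 45, 45, 20, 0]
  dp:
    - [0, 0, -0.5]
    - [0, 0, -0.8]
    - [0, -0.08, -0.8]
    - [1, 0, 0]
    - [1, 0, 0]
  twist: [0, 0, 0, 0, 0]

```text
time: 27.95
tool_pos: [531.9, -189.9, 77.8]
tcp_rot: [-3.141, 0.001, -2.962]
contact_force: [0.7, -0.1, 0.9]
grip_width: 30.0
finger_force: 0.0
```

Call:
arm_command:
  gripper: [0, 0, 0, 0, 0]
  dp:
    - [1, 0, 0]
    - [0.3, 0, 0]
    - [0, 0, 0]
    - [0, 0, 0.5]
    - [0, 0, 0.5]
  twist: [0, 0, 0, 0, 0]

```text
time: 28.58
tool_pos: [500.5, -195.3, 50.6]
tcp_rot: [3.141, 0.0, -2.962]
contact_force: [-0.1, 0.2, 0.0]
grip_width: 0.5
finger_force: 0.0
```

Call:
arm_command:
  gripper: [0, 0, 0, 0, 0]
  dp:
    - [0, 0, 0.6]
    - [0, 0, 0.4]
    - [0, 0, 0.06]
    - [0, 0, 0]
    - [0, 0, 0]
  twist: [0, 0, 0, 0, 0]

```text
time: 29.2
tool_pos: [500.4, -195.8, 25.7]
tcp_rot: [-3.141, 0.001, -2.963]
contact_force: [0.1, -0.1, 0.7]
grip_width: 0.5
finger_force: 0.0
```

Run:
```python
from h import *
o=get_obs();print(o['tool_pos'])
y=np.radians(10.25);ex=np.array([np.cos(y),np.sin(y)]);ey=np.array([-ex[1],ex[0]])
print('lateral to left lane',(o['tool_pos'][:2]-[563.9,-82.9])@ey,'along',(o['tool_pos'][:2]-[563.9,-82.9])@ex)
im=capture('top')[:,:,::-1];cv2.imwrite('pics/t3.png',cv2.convertScaleAbs(cv2.resize(im[95:265,230:385],None,fx=3.5,fy=3.5,interpolation=cv2.INTER_CUBIC),alpha=1.5))
```

```text
[ 500.41140488 -195.76413909   25.67292486]
lateral to left lane -99.76552045618756 along -82.55880650370845
```

View pics/t3.png

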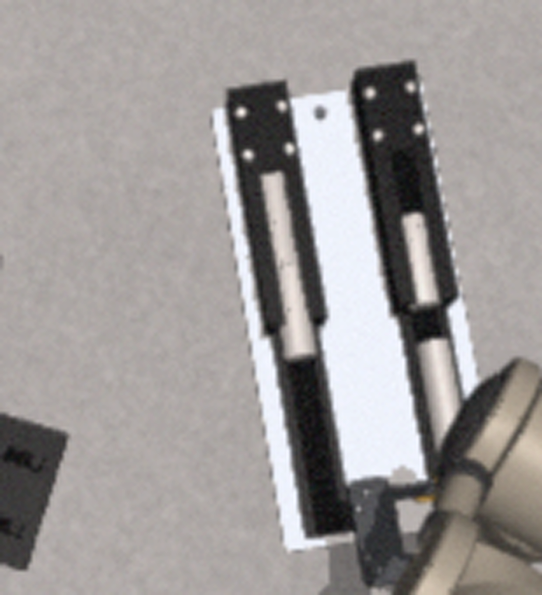

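The left pair is home (white run ending at (300,355)). The long spare lies in line in the right trough with its front at (435,340). Pushing the right lane.

Call:
arm_command:
  gripper: [0, 0, 0, 0, 0]
  dp:
    - [-0.18, 0, 0]
    - [-0.18, 0, 0]
    - [-0.18, 0, 0]
    - [-0.18, 0, 0]
    - [-0.18, 0, 0]
  twist: [0, 0, 0, 0, 0]

```text
time: 29.88
tool_pos: [522.3, -191.5, 25.1]
tcp_rot: [3.141, -0.001, -2.963]
contact_force: [-1.1, -0.2, -0.1]
grip_width: 0.3
finger_force: 0.6
```

Call:
arm_command:
  gripper: [0, 0, 0, 0, 0]
  dp:
    - [-0.18, 0, 0]
    - [-0.18, 0, 0]
    - [-0.18, 0, 0]
    - [-0.18, 0, 0]
    - [-0.18, 0, 0]
  twist: [0, 0, 0, 0, 0]

```text
time: 30.5
tool_pos: [544.6, -187.5, 25.2]
tcp_rot: [3.141, -0.0, -2.963]
contact_force: [-1.4, -0.6, 0.1]
grip_width: 0.3
finger_force: 0.4
```

Call:
arm_command:
  gripper: [0, 0, 0, 0, 0]
  dp:
    - [-0.18, 0, 0]
    - [-0.18, 0, 0]
    - [-0.18, 0, 0]
    - [-0.18, 0, 0]
    - [-0.18, 0, 0]
  twist: [0, 0, 0, 0, 0]

```text
time: 31.12
tool_pos: [566.7, -183.5, 25.2]
tcp_rot: [3.141, -0.0, -2.963]
contact_force: [-1.4, 0.3, -0.2]
grip_width: 0.7
finger_force: 0.8
```

Call:
arm_command:
  gripper: [0, 0, 0, 0, 0]
  dp:
    - [-0.18, 0, 0]
    - [-0.18, 0, 0]
    - [-0.18, 0, 0]
    - [-0.18, 0, 0]
    - [-0.1, 0, 0]
  twist: [0, 0, 0, 0, 0]

```text
time: 31.75
tool_pos: [587.0, -179.9, 25.2]
tcp_rot: [3.142, 0.0, -2.963]
contact_force: [-2.2, 0.2, -0.1]
grip_width: 0.4
finger_force: 0.9
```

Call:
arm_command:
  gripper: [0, 0, 0, 0, 0]
  dp:
    - [-0.04, 0, 0]
    - [-0.04, 0, 0]
    - [-0.04, 0, 0]
    - [-0.04, 0, 0]
    - [-0.04, 0, 0]
  twist: [0, 0, 0, 0, 0]

```text
time: 32.38
tool_pos: [591.6, -179.0, 25.2]
tcp_rot: [3.142, 0.0, -2.963]
contact_force: [-1.9, 0.5, 0.5]
grip_width: 0.5
finger_force: 0.9
```

Call:
arm_command:
  gripper: [0, 0, 0, 0, 0]
  dp:
    - [-0.04, 0, 0]
    - [-0.04, 0, 0]
    - [-0.04, 0, 0]
    - [-0.04, 0, 0]
    - [-0.04, 0, 0]
  twist: [0, 0, 0, 0, 0]

```text
time: 33.0
tool_pos: [596.6, -178.1, 25.2]
tcp_rot: [3.142, 0.0, -2.963]
contact_force: [-1.6, 0.5, 0.6]
grip_width: 0.4
finger_force: 0.9
```

Call:
arm_command:
  gripper: [0, 0, 0, 0, 0]
  dp:
    - [-0.04, 0, 0]
    - [-0.04, 0, 0]
    - [-0.04, 0, 0]
    - [-0.04, 0, 0]
    - [-0.04, 0, 0]
  twist: [0, 0, 0, 0, 0]

```text
time: 33.62
tool_pos: [601.5, -177.3, 25.2]
tcp_rot: [3.142, 0.0, -2.963]
contact_force: [-2.0, 0.9, 1.0]
grip_width: 0.2
finger_force: 0.9
```

Call:
arm_command:
  gripper: [0, 0, 0, 0, 0]
  dp:
    - [-0.04, 0, 0]
    - [-0.04, 0, 0]
    - [-0.04, 0, 0]
    - [-0.04, 0, 0]
    - [-0.04, 0, 0]
  twist: [0, 0, 0, 0, 0]

```text
time: 34.25
tool_pos: [606.5, -176.4, 25.2]
tcp_rot: [-3.142, 0.0, -2.963]
contact_force: [-2.0, 0.8, 0.6]
grip_width: 0.4
finger_force: 0.8
```

Call:
arm_command:
  gripper: [0, 0, 0, 0, 0]
  dp:
    - [-0.04, 0, 0]
    - [-0.04, 0, 0]
    - [-0.04, 0, 0]
    - [-0.04, 0, 0]
    - [-0.04, 0, 0]
  twist: [0, 0, 0, 0, 0]

```text
time: 34.88
tool_pos: [611.3, -175.5, 25.2]
tcp_rot: [3.141, 0.0, -2.963]
contact_force: [-1.5, 0.6, 0.0]
grip_width: 0.5
finger_force: 0.8
```

Call:
arm_command:
  gripper: [0, 0, 0, 0, 0]
  dp:
    - [-0.04, 0, 0]
    - [-0.04, 0, 0]
    - [-0.04, 0, 0]
    - [-0.04, 0, 0]
    - [-0.04, 0, 0]
  twist: [0, 0, 0, 0, 0]

```text
time: 35.5
tool_pos: [615.3, -174.6, 25.1]
tcp_rot: [3.141, -0.002, -2.963]
contact_force: [-7.0, -0.9, 2.7]
grip_width: 0.2
finger_force: 3.6
```

Pin contact in the right lane.

Call:
arm_command:
  gripper: [0, 0, 0, 0, 0]
  dp:
    - [-0.03, 0, 0]
    - [-0.03, 0, 0]
    - [-0.03, 0, 0]
    - [-0.03, 0, 0]
    - [-0.03, 0, 0]
  twist: [0, 0, 0, 0, 0]

```text
time: 36.12
tool_pos: [618.3, -174.1, 25.1]
tcp_rot: [3.141, -0.003, -2.963]
contact_force: [-7.1, -0.6, 4.4]
grip_width: 0.1
finger_force: 3.9
```

Call:
arm_command:
  gripper: [0, 0, 0, 0, 0]
  dp:
    - [-0.02, 0, 0]
    - [-0.02, 0, 0]
    - [-0.02, 0, 0]
    - [-0.02, 0, 0]
    - [-0.02, 0, 0]
  twist: [0, 0, 0, 0, 0]

```text
time: 36.75
tool_pos: [620.8, -173.6, 25.1]
tcp_rot: [3.141, -0.003, -2.963]
contact_force: [-8.6, -0.2, 3.4]
grip_width: 0.4
finger_force: 3.9
```

Call:
arm_command:
  gripper: [0, 0, 0, 0, 0]
  dp:
    - [-0.02, 0, 0]
    - [-0.02, 0, 0]
    - [-0.02, 0, 0]
    - [-0.02, 0, 0]
    - [-0.02, 0, 0]
  twist: [0, 0, 0, 0, 0]

```text
time: 37.38
tool_pos: [621.3, -173.5, 25.1]
tcp_rot: [3.14, -0.008, -2.963]
contact_force: [-15.9, -2.4, 8.8]
grip_width: 0.5
finger_force: 8.2
```

Call:
arm_command:
  gripper: [0, 0, 0, 0, 0]
  dp:
    - [-0.03, 0, 0]
    - [-0.03, 0, 0]
    - [-0.03, 0, 0]
    - [-0.02, 0, 0]
    - [0, 0, 0]
  twist: [0, 0, 0, 0, 0]

```text
time: 38.0
tool_pos: [621.4, -173.5, 25.1]
tcp_rot: [3.139, -0.013, -2.963]
contact_force: [-24.5, -4.4, 14.6]
grip_width: 0.3
finger_force: 12.6
```

Call:
arm_command:
  gripper: [0, 0, 0, 0, 0]
  dp:
    - [-0.02, 0, 0]
    - [-0.02, 0, 0]
    - [0, 0, 0]
    - [0, 0, 0]
    - [0, 0, 0]
  twist: [0, 0, 0, 0, 0]

```text
time: 38.62
tool_pos: [621.4, -173.5, 25.1]
tcp_rot: [3.138, -0.015, -2.963]
contact_force: [-28.2, -4.9, 15.6]
grip_width: 0.3
finger_force: 14.4
```

Call:
arm_command:
  gripper: [0, 0, 0, 0, 0]
  dp:
    - [0.5, 0, 0]
    - [0.8, 0, -0.3]
    - [0, 0, -1]
    - [0, 0, -1]
    - [0, 0, -1]
  twist: [0, 0, 0, 0, 0]

```text
time: 39.25
tool_pos: [597.2, -178.4, 108.9]
tcp_rot: [-3.141, 0.002, -2.963]
contact_force: [-0.1, 0.0, -0.1]
grip_width: 0.6
finger_force: 0.0
```

Call:
arm_command:
  gripper: [0, 0, 0, 0, 0]
  dp:
    - [1, 0, -0.3]
    - [1, 0, -0.3]
    - [1, 0, 0]
    - [1, 0, 0]
    - [0, 0, 0]
  twist: [0, 0, 0, 0, 0]

```text
time: 39.88
tool_pos: [497.7, -196.4, 123.2]
tcp_rot: [-3.141, 0.001, -2.964]
contact_force: [0.2, -0.4, -0.1]
grip_width: 0.5
finger_force: 0.0
```

Run:
```python
from h import *
im=capture('top')[:,:,::-1];cv2.imwrite('pics/t4.png',cv2.convertScaleAbs(cv2.resize(im[95:265,230:385],None,fx=3.5,fy=3.5,interpolation=cv2.INTER_CUBIC),alpha=1.5))
g=im.max(2)
f=lambda u,v:cast('top',[[230+u/3.5,95+v/3.5]],40)[0].round(1)
print(get_obs()['time'])
```

```text
39.925
```

View pics/t4.png

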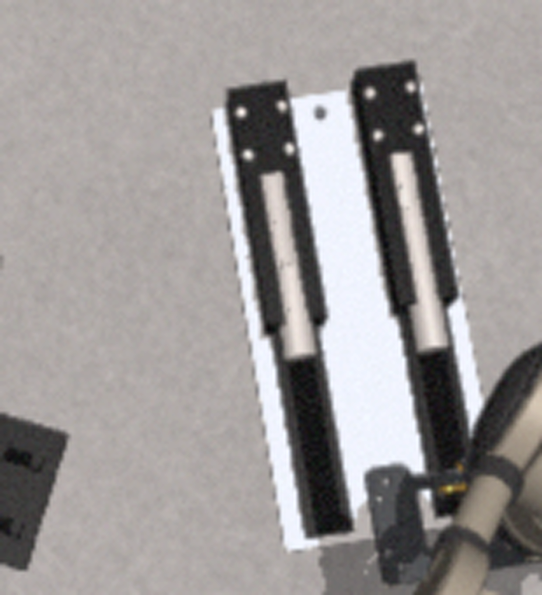

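Both lanes hold continuous pairs, with rears at (300,355) and (432,350). The robot is clear, so I'm handing in.

```bash
python3 -c "
from plant import *
print(close_job())"
```

```text
the job is handed in; nothing more can be done
None
```

I laid the short spare behind the long rod in the left lane and the long spare behind the short rod in the right lane, then pushed each pair until its pin stopped moving at about 28 N, and handed the job in at about 40 s with the robot clear.

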